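Drive the stuck strap pin with the spring striker

TASK

On the pin driver that has the watch case lying in its holder, draw the striker back by its upright knob until it catches and stays back by itself, and let go of it. Then press the round trip button behind it so that the striker fires and its blow drives the drift in. Do not draw the striker of the other, empty driver.

Things in the scene. Friction and masses are not known exactly. Their poses are not given: they have to be found in the camera images.
- driver: Pin driver to use: of two alike the one with a 40 mm steel watch case on its black holder. Fixed base 250 x 70 mm; origin: centre of its underside, on the table. x runs along the striker's path to the holder, z up. Along x in mm: trip button -105, knob +10 at rest, drift head 53, holder 69 to 125. Two rails, tops 42 mm high, from -75 to 35, 25 mm either side. Only the knob rises above 46 mm.
- striker (a joint): m drawn back (to the driver's -x). Carriage with upright steel knob, 18 mm diameter, heights 46 to 92 mm; knob axis at x = 10 mm - value, y = 0. 0: at rest, 3 mm short of the drift. Spring 0.2 N per mm, plus 3 N riding over the sear. The sear catches at 40 mm, end stop 56 mm: draw to 48 mm, let go, it stands at 40. Fired, it overshoots, hits the drift, settles at 0.
- trip (a joint): m pressed down: 0 up, 0.010 fully down. Round steel button, 26 mm diameter, at x = -105 mm, y = 0 of the driver, top 42 mm above the table when up. One part with the sear: it dips as the striker rides over it and springs up again when the striker is caught. Pressed 7 mm or more (about 4 N) it frees the striker; fully down about 4 N.
- drift (a joint): m driven in: 0 standing out as at the start, 0.008 fully home. Steel rod with a 14 mm round head, along the driver's x at height 36 mm, between striker and black holder; it pushes the strap pin out of the watch case. Stiff (6 N); one blow of the striker fired from the sear drives it fully.
- spare: The other pin driver, same build and size, fixed, with nothing on its black holder. Origin and axes as for the first.
- spare_striker (a joint): m that the striker of the other, empty driver is drawn back: 0 at rest. Leave it there.

How it is judged (in metres and radians):
On the way, in this order (a step that is already met when the one before it is completed fails the run):
1. the striker is drawn back and held by its sear alone, the gripper off the driver (value of joint striker between 0.036 and 0.044 m and contact force between each of the fingers, the arm and driver below 0.1 N), for 0.2 s.
2. the trip button is pressed and the striker is fired (value of joint trip above 0.004 m and value of joint striker below 0.02 m).
At the end, for the whole second after the job is handed in: The drift is driven in by more than 6 of its 8 mm, the striker is at rest within 5 mm of its home position and the trip button is up again (less than 3 mm down) (value of joint drift above 0.006 m and value of joint striker between -0.005 and 0.005 m and value of joint trip below 0.003 m); the robot touches nothing.
It fails at once if the striker of the empty driver is drawn back by more than 10 mm (value of joint spare_striker above 0.01 m).
It fails at once if the drift is driven before the striker has been caught by its sear (value of joint drift above 0.004 m and value of joint striker above 0.03 m).
It also fails if it takes over 38 s, if anything falls off the work surface, if the arm or the gripper's body presses on something with over 40 N, if the wrist force passes 120 N, or if a joint passes its speed limit or range.

ROBOT

A 6-joint arm with a two-finger parallel gripper is mounted at the origin on the work surface. World frame = base frame: x ahead of the robot, y to its left, z up, the work surface at z = 0. Lengths are in m, angles in degrees, forces in N, time in s.
With the tool pointing down it reaches from about 0.4 to 0.825 m from the base axis. Payload 7 kg.
Tool frame: the origin (TCP) lies midway between the tips of the shut fingers; the grasp point (between the pads) lies 19 mm behind it; z points along the fingers, y is the line along which they close (so a half turn about z gives the same grasp; the last joint's range is limited). The gripper opens to 88 mm and grips with 3 to 60 N. Pads are 19 mm wide; open, the fingers measure 130 mm over their backs; the gripper's body (78 mm by 193 mm) begins 47 mm behind the grasp point.
Start: joints at [84.345, 20.546, 0.682, 0, -70.136, -16.507], TCP at [0.255, 0.625, 0.227] pointing down, gripper open.
Joint ranges: [-176.03, 176.03], [-82.01, 121.73], [-58.28, 71.71], [-173.87, 95.51], [-174.79, -0.11], [-173.66, 173.66]. Speed limits (degrees/s): [136.94, 136.94, 172.46, 180, 180, 180].

INTERFACE

Orientations are given as [roll, pitch, yaw] about the fixed x, y, z axes, in that order (R = Rz(yaw) Ry(pitch) Rx(roll)).
In Python, from plant import telemetry, viewer, workorder gives the robot as it stands. The module is installed in compiled form; this text tells all that it offers.
- The arm moves only by the tool carry_out, never from a script. Its argument "rows" is a list of rows, each a list of 6 numbers: the shift along the tool's x, y, z in m, then the turn, a rotation vector about the tool's x, y, z in rad. In form: [[tx, ty, tz, ax, ay, az], ...]. A call has 1 to 8 rows; each row is the pose to reach, as a shift and turn from the pose commanded when the call began, along the tool's axes at that moment; what a row does not reach only later rows make up. A row lasts 1/8 s, in which the tool goes at most 62.5 mm and 10.7 degrees, less where a joint would pass 70% of its speed; a pose out of reach is approached as far as the arm can. A call with a gripper value outside its range is refused whole. "grip" is the gripper's target within -1 to 1 (fully open at 1, half-way at 0, shut at -1), set as the call begins (left out, the last holds). The fingers move at their own pace and stop on an object; the grip force is fixed at half the most. Time passes only in rows, so rows that repeat a pose let the fingers close. It gives the time, the measured TCP pose, the force, the opening and the grip force at its end, in the units of the state.
- telemetry.get_obs(): the state, without advancing time (a new reading comes with each control period).
- viewer.snapshot(name): name is "side" or "top"; returns the picture (400x640x3 uint8, red, green, blue); there is no depth.
- viewer.camera_info(name): a dict with "intrinsics" (3x3 intrinsics, pixels), "extrinsics" (4x4, takes a point from camera to world coordinates). Camera axes: x right, y down, z forward; pixel columns grow to the right and rows downward; lengths in m; the calibration is good to about 2 mm. A picture is of the moment at which its call begins. camera_info takes no time and is no camera call.
- workorder.close_job(): hands the job in; it is judged then, once.
The state is a dict: "clock": time; "joint_pos": joint angles; "qvel": joint speeds; "tau": joint torques, N m; "tool_pos": TCP position; "orientation": TCP orientation; "force": force on the tool from outside, world axes, zero at the start; "moment": the same for the moment, N m; "opening": finger opening in m; "gripper_force": force on a finger pad.
Only numpy, scipy, OpenCV 4.12 (cv2) and the standard library are available. Lean on these libraries where they do the work, as an engineer would, in place of code of your own. Each camera call takes 0.05 s, during which the arm holds its last target. There are 200 camera calls.

## Working session

There is one attempt and no reset: what is moved stays moved. The work goes in short steps, Python scripts to look and compute and a tool call to move; the robot and the scene stay as the last step left them, time stands still between calls to the robot, and variables do not carry over. Pictures are saved under pics/ and viewed, at most 10 in all, crops included, and the job is handed in when it is done.

Besides the shell and the picture viewer there is one more tool, called after "Request:" as a command line: name --pt "numbers of a row" for each row, then --argument value for the rest. carry_out: Moves the arm, as the interface text tells. Its arguments: {"type":"object","properties":{"rows":{"type":"array"},"grip":{"type":"number"}},"required":["rows"]}

```bash
mkdir -p pics; python3 - <<'E'
from plant import telemetry, viewer
import cv2
for n in("top","side"):
    cv2.imwrite(f"pics/{n}0.png",viewer.snapshot(n)[:,:,::-1]);c=viewer.camera_info(n);print(n,c["intrinsics"],c["extrinsics"])
o=telemetry.get_obs();print(o["clock"],o["tool_pos"],o["orientation"],o["opening"],o["force"])
E
```

```text
top [[366.60022968   0.         318.52248981]
 [  0.         366.60022968 203.61883411]
 [  0.           0.           1.        ]] [[ 0.00452199 -0.99175317  0.12808281  0.49624614]
 [-0.99976878 -0.0071764  -0.02027026 -0.00509853]
 [ 0.02102226 -0.12796153 -0.99155631  0.66666006]
 [ 0.          0.          0.          1.        ]]
side [[415.65668524   0.         311.60695206]
 [  0.         415.65668524 201.79618769]
 [  0.           0.           1.        ]] [[-0.94252059 -0.18594318  0.27763299  0.39714   ]
 [-0.33371602  0.56604449 -0.7538085   0.54520879]
 [-0.01698708 -0.80313061 -0.5955608   0.47470591]
 [ 0.          0.          0.          1.        ]]
0.1 [0.25449836 0.62472162 0.22572828] [ 1.79915705e+02 -9.70912105e-03 -2.21664948e+01] 0.0875498166757803 [-0.44617221  0.20686827  0.10585029]
```

View pics/top0.png

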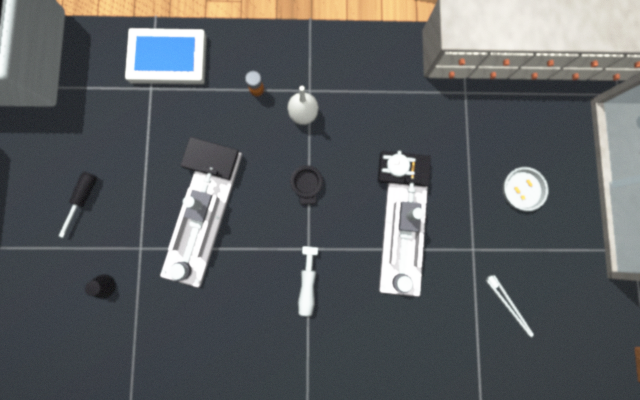

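View pics/side0.png

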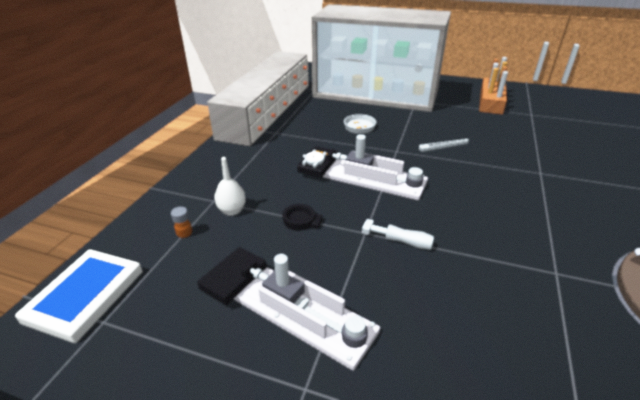

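The top view shows the watch driver on the right: watch near (400,165), knob near (417,214), trip button near (403,283). The empty one is on the left. Next I'll enlarge both views of the watch driver.

```bash
python3 - <<'E'
import cv2,numpy as np
t=cv2.imread("pics/top0.png")[140:305,360:450];s=cv2.imread("pics/side0.png")[125:205,290:440]
a=cv2.resize(t,None,fx=3.6,fy=3.6,interpolation=2);b=cv2.resize(s,None,fx=3,fy=3,interpolation=2)
o=np.zeros((600,800,3),np.uint8);o[:a.shape[0],:a.shape[1]]=a;o[:b.shape[0],340:340+b.shape[1]]=b;cv2.imwrite("pics/crop.png",o)
E
```

```text
(no output)
```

View pics/crop.png

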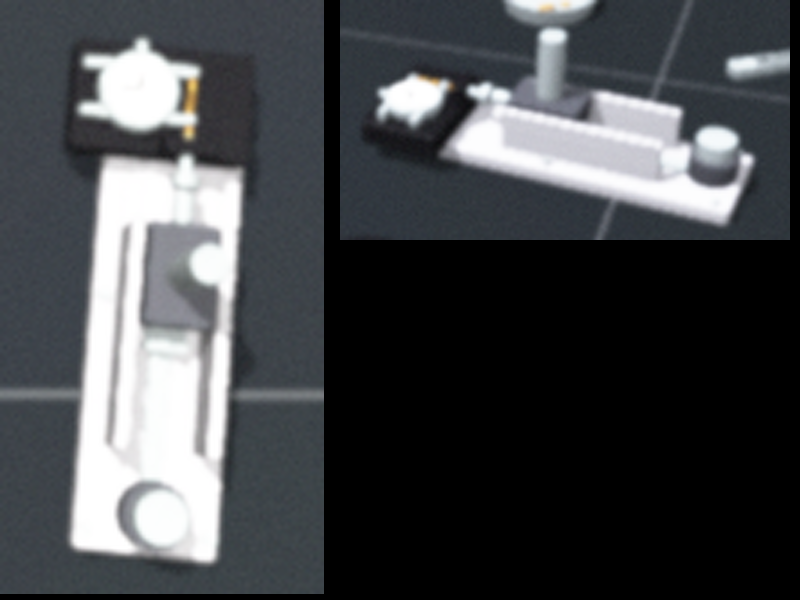

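The crop shows the knob top at about (209,265), the button top at about (162,516) and the base's near corners at (72,547) and (215,562). In the side crop the knob top is at about (552,36) and the button top at about (717,140).

```bash
cat > h.py <<'E'
import numpy as np
from plant import telemetry, viewer
def ray(n,u,v,z):
    c=viewer.camera_info(n);E=c["extrinsics"];d=E[:3,:3]@np.linalg.solve(c["intrinsics"],[u,v,1.]);p=E[:3,3]
    return p+d*(z-p[2])/d[2]
E
python3 - <<'E'
from h import *
T=lambda x,y:(360+(x+.5)/3.6-.5,140+(y+.5)/3.6-.5)
S=lambda x,y:(290+(x-340+.5)/3-.5,125+(y+.5)/3-.5)
k=ray("top",*T(209,265),.092);b=ray("top",*T(162,516),.042);print(k,b,np.linalg.norm((k-b)[:2]),np.degrees(np.arctan2(*(k-b)[1::-1])))
k2=ray("side",*S(552,36),.092);b2=ray("side",*S(717,140),.042);print(k2,b2,np.linalg.norm((k2-b2)[:2]),np.degrees(np.arctan2(*(k2-b2)[1::-1])))
for c in((72,547),(215,562),(243,165)):print(ray("top",*T(*c),.012))
o=telemetry.get_obs();print(o)
E
```

```text
[ 0.55622638 -0.17409521  0.092     ] [ 0.44357465 -0.16317002  0.042     ] 0.11318027175321768 -5.53933547316021
[ 0.55638482 -0.17006757  0.092     ] [ 0.44198018 -0.15757382  0.042     ] 0.11508481453567018 -6.23238285656621
[ 0.42611762 -0.12633605  0.012     ]
[ 0.4191267  -0.19615523  0.012     ]
[ 0.61561978 -0.21649472  0.012     ]
{'clock': 0.1, 'joint_pos': array([ 8.43452216e+01,  2.05871466e+01,  6.39420682e-01, -1.55756635e-02,
       -7.01358532e+01, -1.65064204e+01]), 'qvel': array([-0.03090814, -0.01195063,  0.19363652,  0.05116515,  0.01508966,
        0.00214198]), 'tau': array([-1.06831318e-03, -5.84161735e+01,  2.93746895e+01,  7.01548845e+00,
        1.00863082e-02, -6.04254046e-05]), 'tool_pos': array([0.25449836, 0.62472162, 0.22572828]), 'orientation': array([ 1.79915705e+02, -9.70912105e-03, -2.21664948e+01]), 'force': array([-0.44617221,  0.20686827,  0.10585029]), 'moment': array([-0.04038281, -0.00242743,  0.05130407]), 'gripper_force': 0.0, 'opening': 0.0875498166757803}
```

```bash
cat >> h.py <<'E'
from scipy.spatial.transform import Rotation as R
def go(p0,yaw0,p1,yaw1):
    A=R.from_euler("xyz",[180,0,yaw0],degrees=True);B=R.from_euler("xyz",[180,0,yaw1],degrees=True)
    print(np.round(A.inv().apply(np.array(p1)-p0),4),np.round((A.inv()*B).as_rotvec(),4))
E
python3 - <<'E'
from h import *
go([.255,.625,.227],-22.17,[.5563,-.172,.150],-95.7)
go([.255,.625,.227],-22.17,[.46,.25,.20],-60)
E
```

```text
[0.5798 0.6244 0.077 ] [-0.     -0.      1.2833]
[0.3314 0.2699 0.027 ] [-0.     -0.      0.6603]
```

Request:
carry_out --pt "0.0414 0.0337 0.0034 0 0 0.0825" --pt "0.0828 0.0675 0.0068 0 0 0.165" --pt "0.1243 0.1012 0.0101 0 0 0.2476" --pt "0.1657 0.135 0.0135 0 0 0.33" --pt "0.2071 0.1687 0.0169 0 0 0.4127" --pt "0.2485 0.2024 0.0203 0 0 0.4952" --pt "0.29 0.2362 0.0236 0 0 0.5778" --pt "0.3314 0.2699 0.027 0 0 0.6603" --grip 1

```text
clock: 1.1
tool_pos: [0.4601, 0.2485, 0.1994]
orientation: [180.0, 0.0, -60.1]
force: [0.3, 0.6, 0.0]
opening: 0.0875
gripper_force: 0.0
```

```bash
python3 - <<'E'
from h import *
o=telemetry.get_obs();print(o["clock"],o["tool_pos"],o["orientation"])
go([.46,.25,.20],-60,[.5563,-.172,.150],-95.7)
E
```

```text
1.1 [0.46011706 0.24848363 0.19937416] [ 1.79991560e+02  3.61878783e-03 -6.01340947e+01]
[0.4136 0.1276 0.05  ] [-0.     -0.      0.6231]
```

Request:
carry_out --pt "0.0517 0.016 0.0 0 0 0.0779" --pt "0.1034 0.0319 0.0 0 0 0.1558" --pt "0.1551 0.0479 0.01 0 0 0.2337" --pt "0.2068 0.0638 0.02 0 0 0.3116" --pt "0.2585 0.0798 0.03 0 0 0.3894" --pt "0.3102 0.0957 0.04 0 0 0.4673" --pt "0.3619 0.1117 0.045 0 0 0.5452" --pt "0.4136 0.1276 0.05 0 0 0.6231"

```text
clock: 2.1
tool_pos: [0.5561, -0.1736, 0.1491]
orientation: [180.0, 0.0, -95.8]
force: [1.5, 0.3, 0.6]
opening: 0.0875
gripper_force: 0.0
```

Request:
carry_out --pt "0 0 0 0 0 0" --pt "0 0 0 0 0 0"

```text
clock: 2.35
tool_pos: [0.5556, -0.172, 0.149]
orientation: [179.9, 0.0, -95.7]
force: [-0.3, -0.2, 0.2]
opening: 0.0877
gripper_force: 0.0
```

```bash
python3 - <<'E'
from h import *
import cv2
o=telemetry.get_obs();print(o["clock"],o["tool_pos"],o["orientation"])
s=viewer.snapshot("side")[:,:,::-1][60:220,260:460];t=viewer.snapshot("top")[:,:,::-1][100:310,320:500]
im=np.zeros((600,800,3),np.uint8)
a=cv2.resize(s,(400,320),interpolation=2);b=cv2.resize(t,(360,420),interpolation=2);im[:320,:400]=a;im[:420,420:780]=b;cv2.imwrite("pics/p1.png",im)
E
```

```text
2.35 [ 0.55559225 -0.17204438  0.1490234 ] [ 1.79936310e+02  3.31076626e-03 -9.57363678e+01]
```

View pics/p1.png

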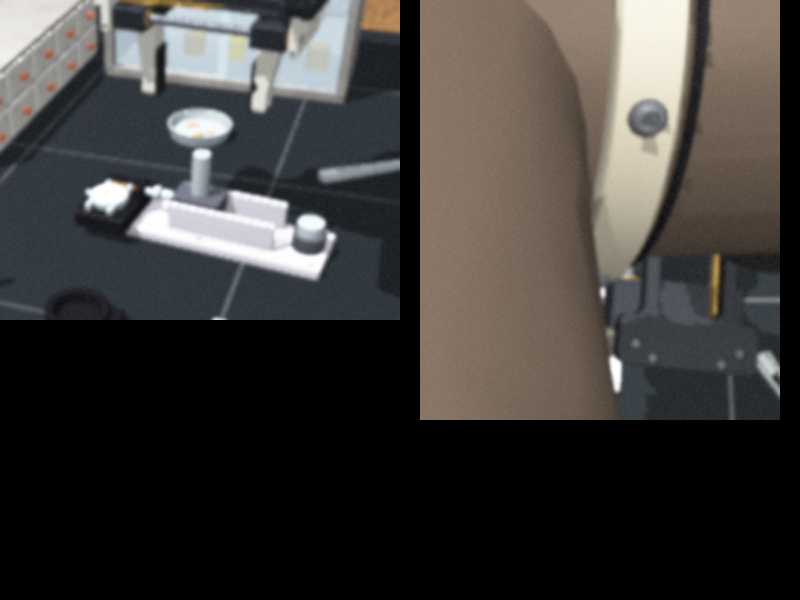

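The side view shows the fingers straddling the knob: tips at (150,90) and (262,110), knob top at (201,152). The next move goes straight down and grips.

Request:
carry_out --pt "0 0 0.02 0 0 0" --pt "0 0 0.045 0 0 0" --pt "0 0 0.07 0 0 0" --pt "0 0 0.085 0 0 0" --pt "0 0 0.09 0 0 0" --pt "0 0 0.09 0 0 0"

```text
clock: 3.2
tool_pos: [0.5564, -0.1716, 0.0599]
orientation: [-180.0, -0.0, -95.7]
force: [0.1, 0.6, 0.3]
opening: 0.0878
gripper_force: 0.0
```

Request:
carry_out --pt "0 0 0 0 0 0" --pt "0 0 0 0 0 0" --pt "0 0 0 0 0 0" --pt "0 0 0 0 0 0" --pt "0 0 0 0 0 0" --pt "0 0 0 0 0 0" --grip -1

```text
clock: 3.95
tool_pos: [0.5561, -0.1718, 0.0595]
orientation: [180.0, 0.0, -95.7]
force: [-0.0, 0.1, -0.2]
opening: 0.0332
gripper_force: 0.0
```

Request:
carry_out --pt "0 0 0 0 0 0" --pt "0 0 0 0 0 0" --pt "0 0 0 0 0 0" --pt "0 0 0 0 0 0"

```text
clock: 4.45
tool_pos: [0.5561, -0.1719, 0.0595]
orientation: [180.0, -0.0, -95.7]
force: [0.4, 0.2, -1.2]
opening: 0.0169
gripper_force: 30.0
```

Request:
carry_out --pt "0 0.006 0 0 0 0" --pt "0 0.014 0 0 0 0" --pt "0 0.022 0 0 0 0" --pt "0 0.03 0 0 0 0" --pt "0 0.038 0 0 0 0" --pt "0 0.044 0 0 0 0" --pt "0 0.048 0 0 0 0" --pt "0 0.048 0 0 0 0"

```text
clock: 5.45
tool_pos: [0.5098, -0.1671, 0.0597]
orientation: [-179.8, 0.0, -95.7]
force: [8.8, -3.9, -10.0]
opening: 0.0173
gripper_force: 30.0
```

Request:
carry_out --pt "0 0 0 0 0 0" --pt "0 0 0 0 0 0"

```text
clock: 5.7
tool_pos: [0.5101, -0.1671, 0.0597]
orientation: [-179.8, 0.0, -95.7]
force: [9.4, -2.7, -9.8]
opening: 0.0175
gripper_force: 30.0
```

Request:
carry_out --pt "0 0 0 0 0 0" --pt "0 0 0 0 0 0" --pt "0 0 0 0 0 0" --pt "0 0 0 0 0 0" --pt "0 0 0 0 0 0" --pt "0 0 0 0 0 0" --pt "0 0 0 0 0 0" --pt "0 0 0 0 0 0" --grip 1

```text
clock: 6.7
tool_pos: [0.5083, -0.1671, 0.0596]
orientation: [180.0, 0.0, -95.7]
force: [0.2, 0.8, -0.0]
opening: 0.0867
gripper_force: 0.0
```

```bash
python3 - <<'E'
from h import *
import cv2
s=viewer.snapshot("side")[:,:,::-1][90:220,270:450]
cv2.imwrite("pics/p2.png",cv2.resize(s,None,fx=4,fy=4,interpolation=2))
E
```

```text
(no output)
```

View pics/p2.png

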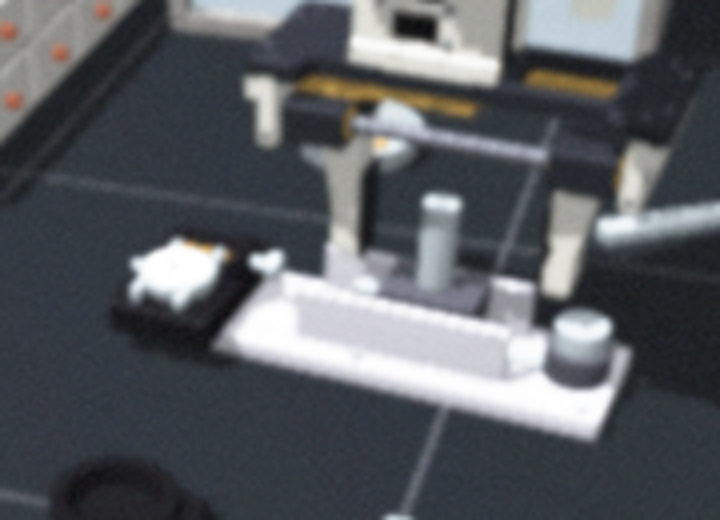

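The striker stands drawn back by itself, with the knob top at (440,200) in the crop, and the open fingers are clear of it.

```bash
python3 - <<'E'
from h import *
k=ray("side",270+440.5/4-.5,90+202/4-.5,.092);print(k,np.linalg.norm(k-np.array([.5564,-.1701,.092])))
go([.5085,-.1672,.16],-95.7,[.442,-.1605,.09],-5.7)
E
```

```text
[ 0.51783446 -0.16802045  0.092     ] 0.038621568809643174
[-0.0001  0.0668  0.07  ] [ 0.      0.     -1.5708]
```

Request:
carry_out --pt "0 0 -0.015 0 0 0" --pt "0 0 -0.04 0 0 0" --pt "0 0 -0.07 0 0 0" --pt "0 0 -0.09 0 0 0" --pt "0 0 -0.1 0 0 0"

```text
clock: 7.38
tool_pos: [0.509, -0.1671, 0.1617]
orientation: [-179.8, 0.0, -95.7]
force: [-0.2, -0.8, -0.3]
opening: 0.0874
gripper_force: 0.0
```

Request:
carry_out --pt "0 0.01 0 0 0 -0.15" --pt "0 0.02 0 0 0 -0.3" --pt "0 0.03 0 0 0 -0.45" --pt "0 0.04 0 0 0 -0.6" --pt "0 0.05 0 0 0 -0.75" --pt "0 0.06 0 0 0 -0.9" --pt "0 0.0668 0 0 0 -1.05" --pt "0 0.0668 0 0 0 -1.2" --grip -1

```text
clock: 8.38
tool_pos: [0.4411, -0.1604, 0.1597]
orientation: [180.0, 0.0, -26.7]
force: [1.1, 0.0, 0.2]
opening: 0.0131
gripper_force: 0.0
```

Request:
carry_out --pt "0 0 0 0 0 -0.12" --pt "0 0 0.01 0 0 -0.25" --pt "0 0 0.03 0 0 -0.3708" --pt "0 0 0.05 0 0 -0.3708" --pt "0 0 0.07 0 0 -0.3708" --pt "0 0 0.08 0 0 -0.3708" --pt "0 0 0.08 0 0 -0.3708"

```text
clock: 9.25
tool_pos: [0.4414, -0.1605, 0.0792]
orientation: [180.0, 0.1, -5.7]
force: [0.1, -0.9, 1.6]
opening: 0.0003
gripper_force: 0.0
```

```bash
python3 - <<'E'
from h import *
import cv2
o=telemetry.get_obs();print(o["clock"],o["tool_pos"],o["orientation"],o["opening"],o["force"])
s=viewer.snapshot("side")[:,:,::-1][90:220,270:450]
cv2.imwrite("pics/p3.png",cv2.resize(s,None,fx=4,fy=4,interpolation=2))
E
```

```text
9.25 [ 0.4414426  -0.16047697  0.07919288] [ 1.79984990e+02  8.23837050e-02 -5.69434733e+00] 0.0003385698497019407 [ 0.05420547 -0.93431645  1.648329  ]
```

View pics/p3.png

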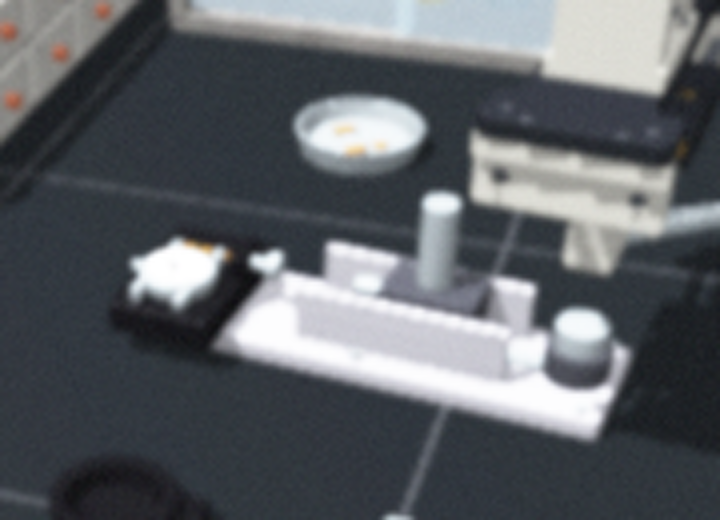

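The closed fingers sit above the button: tips at (590,265), button top at (582,325). The striker is still caught. The next move presses the button.

Request:
carry_out --pt "0 0 0.015 0 0 0" --pt "0 0 0.03 0 0 0" --pt "0 0 0.036 0 0 0" --pt "0 0 0.041 0 0 0" --pt "0 0 0.045 0 0 0" --pt "0 0 0.047 0 0 0" --pt "0 0 0.047 0 0 0" --pt "0 0 0.047 0 0 0"

```text
clock: 10.3
tool_pos: [0.4422, -0.1605, 0.0329]
orientation: [-180.0, -0.0, -5.7]
force: [0.5, 0.4, 4.7]
opening: 0.0002
gripper_force: 1.8
```

```bash
python3 - <<'E'
from h import *
import cv2
s=viewer.snapshot("side")[:,:,::-1][90:220,270:450]
cv2.imwrite("pics/p4.png",cv2.resize(s,None,fx=4,fy=4,interpolation=2))
E
```

```text
(no output)
```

View pics/p4.png

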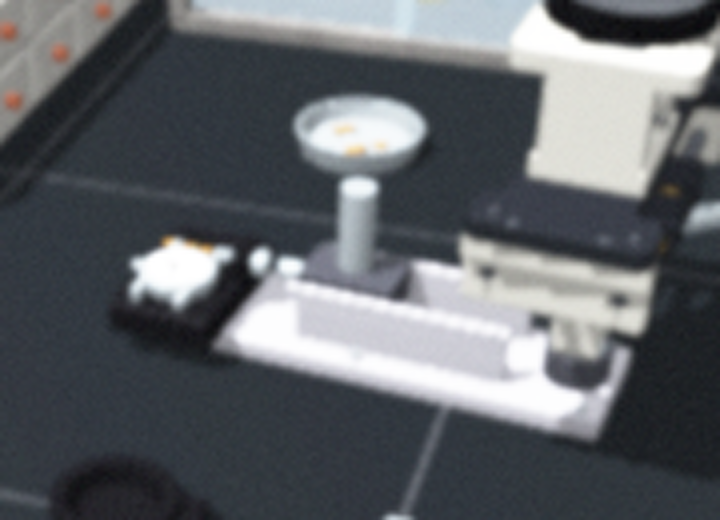

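The striker has fired and is back at its home position, with the knob top at (360,187). The drift head moved from about (268,262) to (260,260), toward the holder. Now I lift off and check.

Request:
carry_out --pt "0 0 -0.015 0 0 0" --pt "0 0 -0.04 0 0 0" --pt "0 0 -0.08 0 0 0" --pt "0 0 -0.11 0 0 0" --pt "0 0 -0.11 0 0 0" --pt "0 0 -0.11 0 0 0" --pt "0 0 -0.11 0 0 0"

```text
clock: 11.22
tool_pos: [0.4411, -0.1604, 0.1416]
orientation: [180.0, 0.1, -5.7]
force: [0.2, -0.2, 0.1]
opening: 0.0003
gripper_force: 0.0
```

```bash
python3 - <<'E'
from h import *
import cv2
s=viewer.snapshot("side")[:,:,::-1]
b=cv2.imread("pics/side0.png")
im=np.vstack([cv2.resize(x[130:190,290:440],None,fx=5,fy=5,interpolation=2)[:300] for x in(b,s)])
cv2.imwrite("pics/p5.png",im)
E
```

```text
(no output)
```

View pics/p5.png

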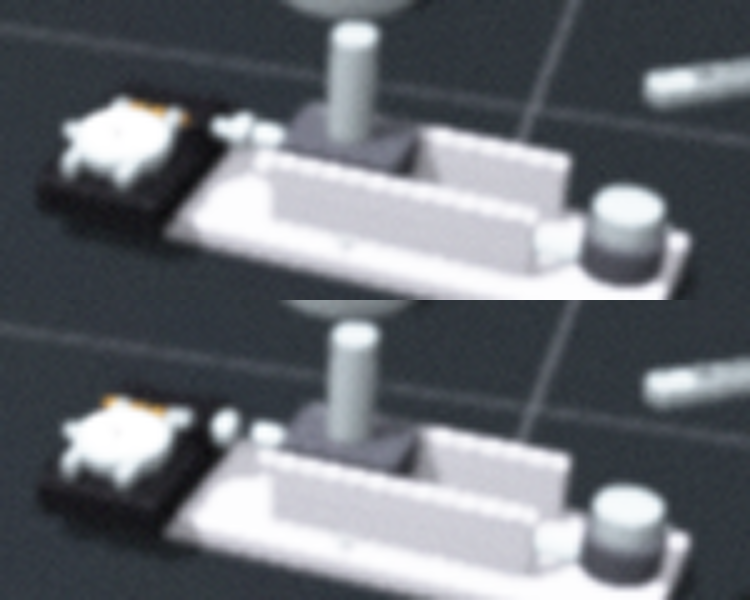

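Before (upper half) and after (lower half): the drift head has moved left to about (226,425) and there is a gap to the striker nose. The orange strap pin has been pushed out. The knob is home at (355,330) and the button is up at (628,505).

```bash
python3 -c "
from plant import workorder;print(workorder.close_job())"
```

```text
the job is handed in; nothing more can be done
None
```

The striker on the watch-case driver was drawn back until its sear held it, then let go and fired with the trip button; the last picture shows the drift driven in, the striker home, the button up and the arm clear, and I handed the job in at about 11 s (no verdict came back).

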